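# Set the spray-air regulator and lock its knob

## Robot

A 6-joint arm with a two-finger parallel gripper is mounted at the origin on a cart in front of the work surface, level with it; the furniture and walls round the work are solid. World frame = base frame: x ahead of the robot, y to its left, z up, the work surface at z = 0. Lengths are in m, angles in rad, forces in N, time in s.
With the tool pointing down it reaches from about 0.25 to 0.8 m from the base axis. Payload 8.5 kg.
Tool frame: the origin (TCP) lies at the very end of the fingers, on their centre line; the grasp point (between the pads) lies 19 mm behind it; z points along the fingers, y is the line along which they close (so a half turn about z gives the same grasp; the last joint's range is limited). The gripper opens to 85 mm and grips with 20 to 120 N. Pads are 22 mm wide; open, the fingers measure 114 mm over their backs; the gripper's body (76 mm by 85 mm) begins 54 mm behind the grasp point. The pads swing forward as they close: fully open they stand 13 mm farther back than shut.
Start: joints at [-1.312, 0.238, -0.013, 1.319, 0, 1.571], TCP at [0.134, -0.507, 0.231] pointing down, gripper open.
Joint ranges: [-2.66, 2.66], [-1.03, 1.9], [-1.14, 1.46], [-1.82, 2.27], [-1.45, 1.34], [-3.14, 3.14]. Speed limits (rad/s): [2.22, 2.22, 2.79, 3.14, 3.14, 3.14].

## Interface

Orientations are given as a unit quaternion [x, y, z, w].
In Python, from plant import * gives the robot as it stands.
- The arm moves only by the tool arm_command, never from a script. Its argument "steps" is one flat list of numbers, 7 for each row, row after row: the turn, a rotation vector about the tool's x, y, z in rad, then the shift along the tool's x, y, z in mm, then the opening, from -1 (shut) to 1 (fully open), so that 0 is half open. In form: [wx, wy, wz, x, y, z, jaw, wx, wy, wz, x, y, z, jaw, ...]. A call has 1 to 12 rows; each row is the pose to reach, as a shift and turn from the pose commanded when the call began, along the tool's axes at that moment; what a row does not reach only later rows make up. A row lasts 1/8 s, in which the tool goes at most 62.5 mm and 10.7 degrees, less where a joint would pass 70% of its speed; a pose out of reach is approached as far as the arm can. A call with a gripper value outside its range is refused whole. The fingers move at their own pace and stop on an object; the grip force is fixed at half the most. Time passes only in rows, so rows that repeat a pose let the fingers close. It gives the time, the measured TCP pose, the force, the opening and the grip force at its end, in the units of the state.
- get_state(): the state, without advancing time (a new reading comes with each control period).
- grab_frame(name): name is "scene" or "side" or "wrist"; returns the picture (400x640x3 uint8, blue, green, red); there is no depth.
- calibration(name): a dict with "fovy" (degrees; the focal length in pixels is half the picture's height over the tangent of half this angle, whatever the lens; pixels are square), "cx", "cy" (the principal point, pixels), "camera_from_world" (4x4, takes a point from world to camera coordinates); the wrist camera has in their place "mount" (4x4, takes a point from camera to tool coordinates, whose origin is the TCP and whose axes are the flange's). Camera axes: x right, y up, looking along -z (the intrinsics and any distortion apply to the point x, -y, -z); pixel columns grow to the right and rows downward; lengths in m; the calibration is good to about 2 mm. The wrist camera is an equidistant fisheye: a pixel r from the principal point sees the ray r / f radians off the axis. A picture is of the moment at which its call begins: read the wrist's pose just before it. calibration takes no time and is no camera call.
- job_done(): hands the job in; it is judged then, once.
The state is a dict: "time_s": time; "joint_positions": joint angles; "dq": joint speeds; "joint_efforts": joint torques, N m; "tool_pos": TCP position; "orientation": TCP orientation; "contact_force": force on the tool from outside, world axes, zero at the start; "ft_torque": the same for the moment, N m; "grip_width": opening from 0.0 (shut) to 1.0 (fully open); "grip_force": force on a finger pad.
Only numpy, scipy, OpenCV 4.12 (cv2) and the standard library are available. Lean on these libraries where they do the work, as an engineer would, in place of code of your own. Each camera call takes 0.05 s, during which the arm holds its last target. There are 200 camera calls.

## Task

Set the air for spraying glaze: turn the black knob on top of the bench air post clockwise until the gauge needle stands in the green band, then pull the knob gently up to its stop so that it clicks out and stays locked with the needle still in the band. If it will not come up, its hidden lock teeth have met: never force it, but ease the knob a little to either side, within the band, until it slips out. Leave the timer and the glaze jar where they are.

Things in the scene. Friction and masses are not known exactly. Their poses are not given: they have to be found in the camera images.
- air_post: Fixed compressed-air post: flange and column at the rear, grey regulator block 56 x 56 mm (top at 129 mm) with a clear bowl below, gauge in front, black ribbed knob on top. Origin on the table below the knob's vertical axis; x from gauge to column, y to the outlet coupler, z up. Column 64 mm to +x, top at 125 mm; coupler ends 60 mm to +y, 106 mm high. All but the knob stays below 150 mm.
- gauge_face (a point): Centre of the gauge's white dial (63 mm across, 53 mm in front of the knob axis, 109 mm above the table; top edge at 135 mm). The face looks to the post's -x and 40 degrees up; the point's z points out of it, x up the face.
- knob_top (a point): Centre of the knob's top face; moves up with it. The knob is an upright cylinder, 53 mm across and 38 mm high, top 188 mm above the table when down; grip it from above at any yaw. It turns about its vertical axis against about 0.06 N m and stays where it is left. Clockwise seen from above raises the needle.
- knob_lift (a joint): How far the knob is pulled up, m: 0 down (free to turn), 0.008 at its upper stop (locked; an orange ring shows below it). The first 2 mm take about 2 N. Then, if the lock teeth let it pass, a ball detent needs 3 to 6 N between 2.5 and 5 mm (up to 10 N if the keys rub on a tooth's side); past about 5.8 mm it is pushed outward and stays. Pushed down it is free again.
- knob_foot (a point): Centre of the knob's underside, 150 mm high when down. Inside, three 2 mm keys meet a ring of hidden fixed lock teeth at 2 mm of lift (22 mm radius): they pass only by 2.6 mm gaps, 24 degrees (0.419 rad) of knob turning apart. Where these lie differs each time and cannot be seen. Over 24 N on the keys together (8 N on one), pulling on the teeth or turning the knob when out, ruins the lock.
- needle (a joint): Angle of the black gauge needle, rad, clockwise from the scale's zero at lower left. It follows the knob at half its angle: 1 rad of clockwise knob turning moves it 0.5 rad clockwise. At the start 0.5 to 0.75.
- band (a joint): Angle of the middle of the green band on the gauge, rad, on the needle's scale (equal values: needle in the middle of the band). The band reaches 0.22 rad to either side, so it always holds at least two lock positions. 1.05 to 1.3; it does not move.
- needle_tip (a point): Point on the needle near its tip, 25 mm from the gauge's centre, 2 mm in front of the dial.
- band_mid (a point): Point over the middle of the green band, 25 mm from the gauge's centre; the needle is at the band's edge when its tip point is 5.5 mm from this.
- timer: Loose green and cream wind-up timer, 63 mm across, 43 mm high, to the left of the post. Origin at the centre of its underside.
- glaze_jar_cobalt: Loose glaze jar with a black lid, 51 mm across, 60 mm high, to the right of the post. Origin at the centre of its underside.

How it is judged:
On the way:
1. the needle stands in the green band with the knob still down (lifted less than 3 mm) (distance between needle_tip and band_mid below 0.0055 m and value of joint knob_lift below 0.003 m), for 0.2 s.
At the end, for the whole second after the job is handed in: The knob is pulled up by at least 6.5 mm and stays there, locked, with the needle within 0.22 rad of the middle of the green band (tip points within 5.5 mm), knob and needle at rest; timer and jar where they stood (within 20 mm) (value of joint knob_lift above 0.0065 m and distance between needle_tip and band_mid below 0.0055 m and velocity of joint needle between -0.05 and 0.05 rad/s and distance of each of timer, glaze_jar_cobalt from where it was at the start of the episode below 0.02 m); the robot touches nothing.
It fails at once if the lock is strained: more than 8 N on one of the three keys in the knob (about 24 N on them together) (contact force between any of knob_lift_c0, knob_lift_c1, knob_lift_c2 and anything else above 8 N).
It fails at once if the timer or the glaze jar is moved by more than 20 mm (distance of any of timer, glaze_jar_cobalt from where it was at the start of the episode above 0.02 m).
It also fails if it takes over 58 s, if anything falls off the work surface, if the arm or the gripper's body presses on something with over 40 N, if the wrist force passes 120 N, or if a joint passes its speed limit or range.

## Working session

There is one attempt and no reset: what is moved stays moved. The work goes in short steps, Python scripts to look and compute and a tool call to move; the robot and the scene stay as the last step left them, time stands still between calls to the robot, and variables do not carry over. Pictures are saved under pics/ and viewed, at most 10 in all, crops included, and the job is handed in when it is done.

Besides the shell and the picture viewer there is one more tool, called as name(argument=value, ...) on one line, values as JSON. arm_command: Moves the arm, as the interface text tells. Its arguments: {"type":"object","properties":{"steps":{"type":"array","items":{"type":"number"}}},"required":["steps"]}

```bash
mkdir -p pics; cat > h.py <<'E'
from plant import *
import numpy as np, cv2
from scipy.spatial.transform import Rotation as R
def ray(name,u,v):
    c=calibration(name); f=200/np.tan(np.radians(c["fovy"])/2)
    T=np.linalg.inv(np.array(c["camera_from_world"]))
    d=T[:3,:3]@np.array([(u-c["cx"])/f,-(v-c["cy"])/f,-1]); return T[:3,3],d/np.linalg.norm(d)
def onz(name,u,v,z):
    o,d=ray(name,u,v); return o+d*(z-o[2])/d[2]
def proj(name,p):
    c=calibration(name); f=200/np.tan(np.radians(c["fovy"])/2)
    q=np.array(c["camera_from_world"])@np.append(p,1); return c["cx"]+f*q[0]/-q[2], c["cy"]-f*q[1]/-q[2]
E
python3 - <<'E'
from h import *
a=grab_frame("scene");b=grab_frame("side")
cv2.imwrite("pics/scene0.png",a);cv2.imwrite("pics/side0.png",b)
for n in("scene","side"):
    c=calibration(n);print(n,{k:v for k,v in c.items() if k!="camera_from_world"},np.linalg.inv(c["camera_from_world"]).round(3).tolist())
print(get_state())
E
```

```text
scene {'fovy': 50.262502783730184, 'cx': 316.4349021481935, 'cy': 195.81073658270418} [[0.889, 0.284, -0.36, 0.264], [-0.459, 0.556, -0.693, -0.699], [0.003, 0.781, 0.624, 0.698], [0.0, 0.0, 0.0, 1.0]]
side {'fovy': 51.47113986465834, 'cx': 313.822821400898, 'cy': 189.6629776424112} [[-0.846, 0.233, -0.479, 0.123], [-0.533, -0.365, 0.764, 0.697], [0.003, 0.901, 0.433, 0.545], [0.0, 0.0, 0.0, 1.0]]
{'time_s': 0.1, 'joint_positions': array([-1.31200202e+00,  2.38733410e-01, -1.42130525e-02,  1.31918049e+00,
       -3.23544916e-06,  1.57081693e+00]), 'dq': array([ 0.0004549 , -0.00145873,  0.00223133, -0.00053539, -0.00054248,
        0.00171091]), 'joint_efforts': array([-8.35409664e-04, -5.39719319e+01,  3.47000706e+01,  1.34135221e-02,
       -8.20586342e-05, -1.43304572e-05]), 'tool_pos': array([ 0.13425536, -0.50714278,  0.2307185 ]), 'orientation': array([ 9.91640973e-01,  1.29026114e-01, -8.74608272e-05, -6.59543296e-04]), 'contact_force': array([ 0.34632632, -0.34616298,  0.33483631]), 'ft_torque': array([-0.03674476,  0.01540973, -0.02055622]), 'grip_force': 0.0, 'grip_width': 0.9999197948440033}
```

View pics/scene0.png

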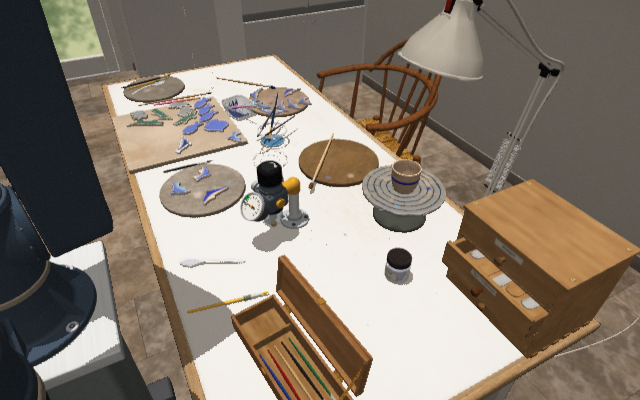

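View pics/side0.png

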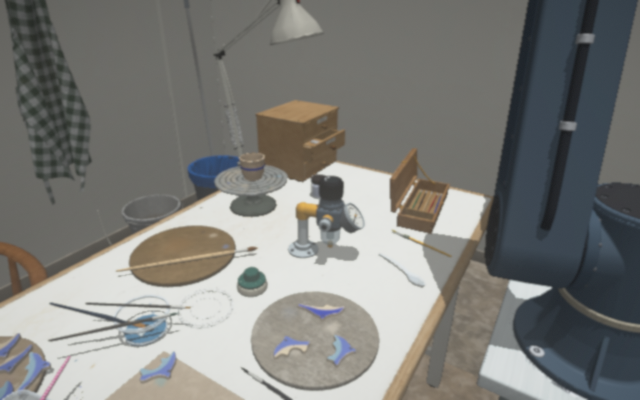

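Scene: knob about (268,170), gauge (253,207), column (293,205), jar (399,265). Side: knob (331,188), gauge (353,217), timer (252,281), column (303,230).

```bash
python3 - <<'E'
from h import *
a=cv2.imread("pics/scene0.png");b=cv2.imread("pics/side0.png")
for n,im,(x0,y0,x1,y1) in(("scene",a,(240,150,300,190)),("side",b,(305,165,365,205))):
    m=(im.max(2)<60).astype(np.uint8); m2=np.zeros_like(m);m2[y0:y1,x0:x1]=m[y0:y1,x0:x1]
    k,l,s,c=cv2.connectedComponentsWithStats(m2); i=1+s[1:,4].argmax(); x,y,w,h,A=s[i]; print(n,s[i],c[i])
    # silhouette top half: ellipse at z=.188
    print(onz(n,c[i][0],c[i][1],.169), "top row",onz(n,x+w/2,y,.188))
for n,u,v,z in(("scene",293,222,0),("side",303,250,0),("side",252,285,.015),("scene",399,265,.03)): print(n,onz(n,u,v,z).round(3))
z1=cv2.resize(a[140:240,220:320],(500,500),interpolation=2);z2=cv2.resize(b[165:265,280:380],(500,500),interpolation=2)
cv2.imwrite("pics/z.png",cv2.resize(np.hstack([z1,z2]),(800,400)))
E
```

```text
scene [257 161  29  29 622] [269.50643087 176.30546624]
[ 0.51157329 -0.00850021  0.169     ] top row [0.52766391 0.01619095 0.188     ]
side [321 185   4   3   6] [322.33333333 186.33333333]
[0.53294431 0.00909354 0.169     ] top row [0.51440304 0.03760824 0.188     ]
scene [0.569 0.011 0.   ]
side [0.575 0.023 0.   ]
side [0.58  0.199 0.015]
scene [ 0.697 -0.242  0.03 ]
```

View pics/z.png

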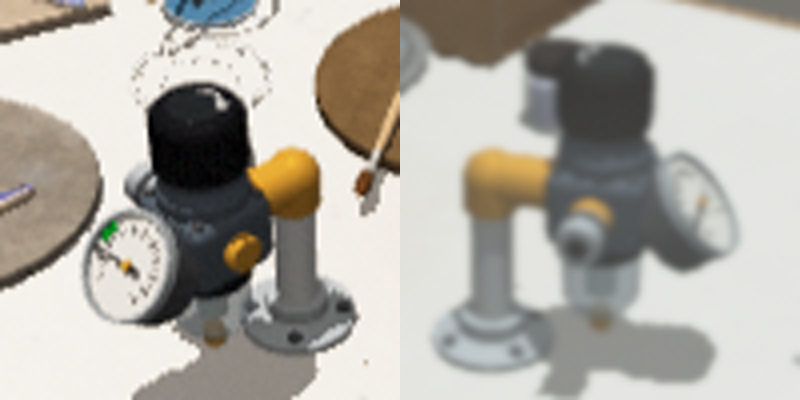

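The crop shows the knob's top face at about scene (269.5,166) and side (331.5,180), and the flange at scene (295,219.5) and side (303,249). The needle is at lower left and the green band at upper left.

```bash
python3 - <<'E'
from h import *
def tri(p,q):
    o1,d1=ray("scene",*p);o2,d2=ray("side",*q)
    s=np.linalg.lstsq(np.c_[d1,-d2],o2-o1,rcond=None)[0]; A=o1+s[0]*d1;B=o2+s[1]*d2; return ((A+B)/2).round(4),np.linalg.norm(A-B).round(4)
print(tri((269.5,166),(331.5,180)))
print("scene",onz("scene",269.5,166,.188),onz("side",331.5,180,.188))
print("flange",onz("scene",295,219.5,.006),onz("side",303,249,.006))
print("gauge",tri((220+128/4,140+266/4),(280+303/4,165+203/4)))
k=np.array([.518,.004,.188])
for n in("scene","side"):print(proj(n,k))
E
```

```text
(array([0.5161, 0.002 , 0.1862]), np.float64(0.0027))
scene [0.51671438 0.00076116 0.188     ] [0.51219305 0.00681915 0.188     ]
flange [0.57479146 0.01089914 0.006     ] [0.5720009  0.02704161 0.006     ]
gauge (array([ 0.4633, -0.0146,  0.1079]), np.float64(0.0025))
(np.float64(269.4785780446339), np.float64(165.06109355513394))
(np.float64(329.7782821631219), np.float64(178.9219879906271))
```

arm_command(steps=[0,0,0,0,0,-60,1,0,0,0,499,-395,-90,1,0,0,0,499,-395,-90,1,0,0,0,499,-395,-90,1,0,0,0,499,-395,-90,1,0,0,0,499,-395,-90,1,0,0,0,499,-395,-90,1,0,0,0,499,-395,-90,1,0,0,0,499,-395,-90,1,0,0,0,499,-395,-90,1,0,0,0,499,-395,-90,1,0,0,0,499,-395,-90,1])

```text
time_s: 1.6
tool_pos: [0.5172, 0.0051, 0.3203]
orientation: [0.991, 0.131, -0.001, -0.0]
contact_force: [0.4, -0.7, 0.0]
grip_width: 0.999
grip_force: 0.0
```

```bash
python3 - <<'E'
from h import *
s=get_state();print(s["joint_positions"].round(3),s["tool_pos"])
im=grab_frame("wrist");cv2.imwrite("pics/w1.png",im);c=calibration("wrist");print(c)
E
```

```text
[9.000e-03 2.130e-01 1.780e-01 1.538e+00 1.000e-03 2.888e+00] [0.51716806 0.00505553 0.3203425 ]
{'fovy': 65.70646984690485, 'cx': 315.987377848252, 'cy': 196.37956630687157, 'mount': array([[ 5.87956861e-04,  9.55074484e-01,  2.96365289e-01,
         7.61514676e-02],
       [ 9.99999761e-01, -6.69658794e-04,  1.74167857e-04,
        -4.75430882e-04],
       [ 3.64806899e-04,  2.96365116e-01, -9.55074649e-01,
        -1.42819555e-01],
       [ 0.00000000e+00,  0.00000000e+00,  0.00000000e+00,
         1.00000000e+00]])}
```

View pics/w1.png

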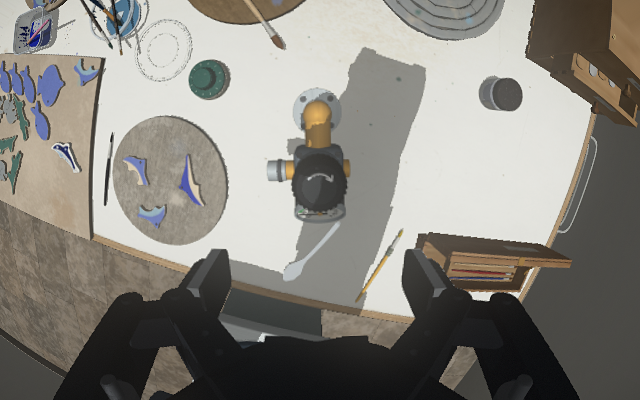

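Wrist: the knob's top face is centred near (319,186), the timer near (209,79), and the jar near (500,94). The gauge is mostly hidden, so the tool must be turned to bring the camera to the gauge side.

```bash
cat >> h.py <<'E'
def wray(u,v,s):
    c=calibration("wrist"); f=200/np.tan(np.radians(c["fovy"])/2)
    a=np.array([u-c["cx"],-(v-c["cy"])]);r=np.linalg.norm(a);t=r/f
    d=np.r_[a/r*np.sin(t),-np.cos(t)]; M=np.array(c["mount"]);Q=R.from_quat(s["orientation"]).as_matrix()
    return s["tool_pos"]+Q@M[:3,3],Q@M[:3,:3]@d
def won(u,v,s,z):
    o,d=wray(u,v,s);return o+d*(z-o[2])/d[2]
def wproj(p,s):
    c=calibration("wrist"); f=200/np.tan(np.radians(c["fovy"])/2)
    M=np.array(c["mount"]);Q=R.from_quat(s["orientation"]).as_matrix()
    q=M[:3,:3].T@(Q.T@(np.asarray(p)-s["tool_pos"])-M[:3,3]); t=np.arccos(-q[2]/np.linalg.norm(q)); a=np.array([q[0],-q[1]])
    return np.array([c["cx"],c["cy"]])+f*t*a/np.linalg.norm(a)
E
python3 - <<'E'
from h import *
s=get_state();im=cv2.imread("pics/w1.png")
print(won(319,186,s,.188),won(292,186,s,.188),won(347,186,s,.188),won(319,212,s,.188))
print("flange",won(316,110,s,.006))
E
```

```text
[0.51814903 0.00264732 0.188     ] [0.51169406 0.02671001 0.188     ] [ 0.52490582 -0.02233489  0.188     ] [ 0.49355178 -0.00404098  0.188     ]
flange [0.58026456 0.02241763 0.006     ]
```

arm_command(steps=[0,0,-2.15,0,0,0,1,0,0,-2.15,0,0,0,1,0,0,-2.15,0,0,0,1,0,0,-2.15,0,0,0,1,0,0,-2.15,0,0,0,1,0,0,-2.15,0,0,0,1,0,0,-2.15,0,0,0,1,0,0,-2.15,0,0,0,1,0,0,-2.15,0,0,0,1,0,0,-2.15,0,0,0,1,0,0,-2.15,0,0,0,1,0,0,-2.15,0,0,0,1])

```text
time_s: 3.15
tool_pos: [0.5147, 0.0007, 0.3214]
orientation: [0.357, 0.934, -0.0, -0.0]
contact_force: [-0.2, 0.7, 0.1]
grip_width: 0.997
grip_force: 0.0
```

arm_command(steps=[0,0,-1.05,0,0,0,1,0,0,-1.05,0,0,0,1,0,0,-1.05,0,0,0,1,0,0,-1.05,0,0,0,1,0,0,-1.05,0,0,0,1,0,0,-1.05,0,0,0,1])

```text
time_s: 3.9
tool_pos: [0.5148, 0.0007, 0.3213]
orientation: [-0.16, 0.987, -0.0, -0.0]
contact_force: [0.2, 1.1, -0.0]
grip_width: 0.996
grip_force: 0.0
```

```bash
python3 - <<'E'
from h import *
s=get_state();print(s["joint_positions"].round(3),s["tool_pos"],s["orientation"])
im=grab_frame("wrist");cv2.imwrite("pics/w2.png",im)
z=cv2.resize(im[100:300,200:420],(800,727),interpolation=2);cv2.imwrite("pics/w2z.png",im)
E
```

```text
[ 0.002  0.208  0.175  1.538 -0.    -0.319] [0.5147584  0.00073543 0.3213487 ] [-1.59554579e-01  9.87189072e-01 -5.65213300e-05 -2.61488423e-04]
```

View pics/w2z.png

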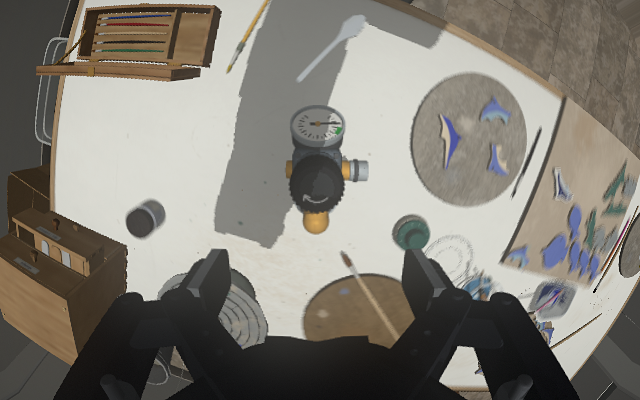

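The wrist view now shows the gauge face at about (317,125), with the needle pointing right and the green band at the right edge near (338,127). The knob's top is at about (316,184).

```bash
cat >> h.py <<'E'
K=np.array([.5172,.0027]); YAW=.28
def dial(im,s,name="wrist",show=True,g=None):
    ex=np.array([np.cos(YAW),np.sin(YAW),0]);ez=np.array([0,0,1.]);c4,s4=np.cos(np.radians(40)),np.sin(np.radians(40))
    n=-c4*ex+s4*ez; up=s4*ex+c4*ez; rt=np.cross(up,n)   # right as seen from the front
    G=np.array([*K,0])-.053*ex+.109*ez
    P=lambda p:np.array(wproj(p,s) if name=="wrist" else proj(name,p))
    d0=np.zeros(2)
    if g is not None: d0=np.array(g)-P(G)
    N=300;o=[]
    W=np.zeros((N,N,2),np.float32)
    for i in range(N):
        for j in range(N):
            a=(j-N/2)/N*.07;b=-(i-N/2)/N*.07
            W[i,j]=P(G+a*rt+b*up)+d0
    r=cv2.remap(im,W[...,0],W[...,1],cv2.INTER_LINEAR)
    return r,P(G)
E
python3 - <<'E'
from h import *
s=get_state();im=cv2.imread("pics/w2.png")
print("knob",[won(*p,s,.188).round(4) for p in((316,184),(288,184),(344,184))])
g=won(317,125,s,.109);k=won(316,184,s,.188);print("gauge",g,np.linalg.norm(g-k),np.arctan2(*(k-g)[1::-1]))
r,p=dial(im,s);print(p)
cv2.imwrite("pics/d2.png",np.hstack([r,cv2.resize(im[90:220,250:380],(300,300),interpolation=2)]))
E
```

```text
knob [array([0.5131, 0.0008, 0.188 ]), array([ 0.5214, -0.0237,  0.188 ]), array([0.5048, 0.0254, 0.188 ])]
gauge [ 0.46650621 -0.0136704   0.109     ] 0.09286885549339398 0.30147086712098486Traceback (most recent call last):
  File "<stdin>", line 5, in <module>
  File "h.py", line 38, in dial
    W[i,j]=P(G+a*rt+b*up)+d0
           ~^^^^^^^^^^^^^
  File "h.py", line 30, in <lambda>
    P=lambda p:np.array(wproj(p,s) if name=="wrist" else proj(name,p))
                        ~~~~~^^^^^
  File "h.py", line 21, in wproj
    c=calibration("wrist"); f=200/np.tan(np.radians(c["fovy"])/2)
ValueError: time passes only in moves, steps and waits
```

```bash
python3 - <<'E'
t=open("h.py").read(); t=t[:t.index("K=np")]
t=t.replace("import numpy as np, cv2","import numpy as np, cv2, functools\ncalibration=functools.lru_cache(None)(calibration)")
t+='''K=np.array([.5155,.0017]); YAW=.29
ex=np.array([np.cos(YAW),np.sin(YAW),0]);ez=np.array([0,0,1.]);c4,s4=np.cos(np.radians(40)),np.sin(np.radians(40))
up=s4*ex+c4*ez; rt=np.cross(up,-c4*ex+s4*ez); G=np.array([*K,0])-.053*ex+.109*ez
def dial(im,P,g=None):
    """polar scan of dial plane; angle clockwise from up; g = observed pixel of dial centre"""
    d0=np.zeros(2) if g is None else np.array(g)-np.array(P(G))
    A=np.radians(np.arange(-180,180,1)); Rr=np.arange(8,31)*1e-3
    W=np.array([[np.array(P(G+r*(np.sin(a)*rt+np.cos(a)*up)))+d0 for r in Rr] for a in A],np.float32)
    return cv2.remap(im,W[...,0],W[...,1],cv2.INTER_LINEAR).astype(float),np.degrees(A),Rr
'''
open("h.py","w").write(t)
E
cat > m.py <<'E'
from h import *
def report(im,P,g=None):
    q,A,Rr=dial(im,P,g); b,gr,r=q[...,0],q[...,1],q[...,2]
    green=((gr>1.3*r)&(gr>1.3*b)&(gr>60)).sum(1); print("green:",[(int(a),int(n)) for a,n in zip(A,green) if n>2][::3])
    w=green>2
    if w.any(): print("green mean",A[w].mean(),"span",A[w].min(),A[w].max())
    dk=q[:,2:11].mean((1,2)); i=np.argsort(dk)[:12]; print("dark",sorted(zip(A[i].astype(int),dk[i].astype(int))),"median",np.median(dk))
E
python3 - <<'E'
from m import *
s=get_state();im=cv2.imread("pics/w2.png")
print(wproj(G,s)); report(im,lambda p:wproj(p,s)); report(im,lambda p:wproj(p,s),(317,125))
cv2.imwrite("pics/d2.png",cv2.resize(im[90:220,250:380],(520,520),interpolation=2))
E
```

```text
[317.68290267 123.5853682 ]
green: [(-80, 4), (-77, 6), (-74, 5), (-71, 5), (-68, 5), (-65, 5), (-62, 5), (-59, 5), (-56, 3)]
green mean -67.5 span -80.0 -55.0
dark [(np.int64(-105), np.int64(99)), (np.int64(-104), np.int64(93)), (np.int64(-103), np.int64(88)), (np.int64(-102), np.int64(83)), (np.int64(-101), np.int64(79)), (np.int64(-100), np.int64(76)), (np.int64(-99), np.int64(73)), (np.int64(-98), np.int64(69)), (np.int64(-97), np.int64(70)), (np.int64(-96), np.int64(78)), (np.int64(-95), np.int64(89)), (np.int64(-94), np.int64(98))] median 123.25925925925925
green: [(-86, 4), (-83, 5), (-80, 5), (-77, 5), (-74, 5), (-71, 5), (-68, 4), (-65, 4), (-62, 4)]
green mean -73.0 span -86.0 -59.99999999999999
dark [(np.int64(-114), np.int64(100)), (np.int64(-113), np.int64(94)), (np.int64(-112), np.int64(89)), (np.int64(-111), np.int64(84)), (np.int64(-110), np.int64(80)), (np.int64(-109), np.int64(77)), (np.int64(-108), np.int64(76)), (np.int64(-107), np.int64(75)), (np.int64(-106), np.int64(77)), (np.int64(-105), np.int64(81)), (np.int64(-104), np.int64(88)), (np.int64(-103), np.int64(98))] median 122.85185185185185
```

View pics/d2.png

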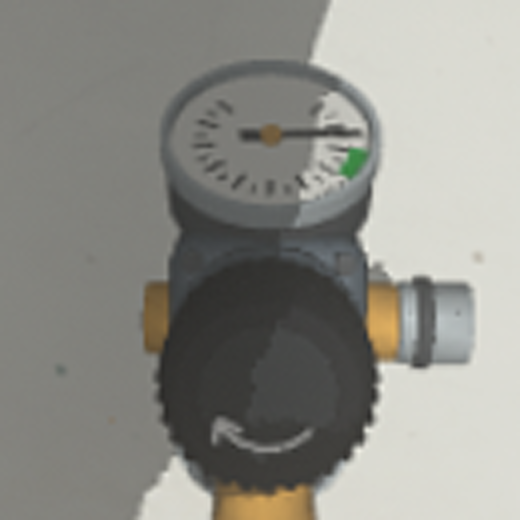

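Projected dial centre matches the hub in the crop. The needle is at about -98° from up and the band's middle at about -67.5°, so the knob needs about 1.06 rad clockwise. I'll pre-rotate the tool back by 1.0 rad and descend on the knob.

arm_command(steps=[0,0,-1.0,-1,0.7,0,1,0,0,-1.0,-1,0.7,40,1,0,0,-1.0,-1,0.7,80,1,0,0,-1.0,-1,0.7,110,1,0,0,-1.0,-1,0.7,120,1,0,0,-1.0,-1,0.7,130,1,0,0,-1.0,-1,0.7,140,1,0,0,-1.0,-1,0.7,150,1,0,0,-1.0,-1,0.7,160,1,0,0,-1.0,-1,0.7,162,1,0,0,-1.0,-1,0.7,162,1])

```text
time_s: 5.32
tool_pos: [0.5164, 0.0031, 0.1593]
orientation: [-0.612, 0.791, 0.0, -0.0]
contact_force: [0.1, 0.2, 0.5]
grip_width: 0.999
grip_force: 0.0
```

```bash
python3 - <<'E'
from h import *
s=get_state();print(s["joint_positions"].round(3),s["tool_pos"],s["contact_force"],s["ft_torque"])
im=grab_frame("wrist");cv2.imwrite("pics/w3.png",im)
E
```

```text
[ 0.006  0.259 -0.175  1.138  0.    -1.311] [0.51638912 0.00309756 0.15929677] [0.05021022 0.23405165 0.46235326] [ 0.05437978  0.02307578 -0.04837235]
```

View pics/w3.png

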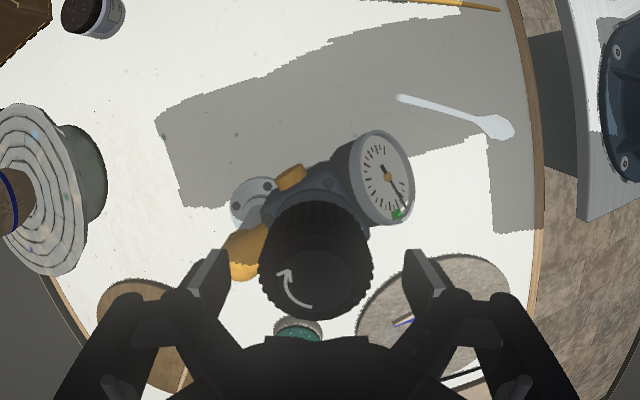

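The knob sits between the fingers and the gauge is in clear view at (388,177). Closing on the knob.

arm_command(steps=[0,0,0,1.3,0.5,0,1,0,0,0,1.3,0.5,0,-1,0,0,0,1.3,0.5,0,-1,0,0,0,1.3,0.5,0,-1,0,0,0,1.3,0.5,0,-1,0,0,0,1.3,0.5,0,-1,0,0,0,1.3,0.5,0,-1,0,0,0,1.3,0.5,0,-1])

```text
time_s: 6.38
tool_pos: [0.5164, 0.0017, 0.1602]
orientation: [-0.612, 0.791, -0.001, 0.001]
contact_force: [0.9, -0.4, 4.5]
grip_width: 0.604
grip_force: 61.8
```

```bash
python3 - <<'E'
from h import *
s=get_state();print(s["joint_positions"].round(3),s["tool_pos"],s["contact_force"],s["ft_torque"],s["grip_width"],s["grip_force"])
E
```

```text
[ 0.004  0.256 -0.175  1.137 -0.    -1.313] [0.51642579 0.00174123 0.16018289] [ 0.92204358 -0.40148679  4.50688929] [-0.17627392 -0.13181601  0.03724554] 0.604294391611864 61.75934672355652
```

arm_command(steps=[0,0,0.12,0,0,0,-1,0,0,0.24,0,0,0,-1,0,0,0.36,0,0,0,-1,0,0,0.48,0,0,0,-1,0,0,0.6,0,0,0,-1,0,0,0.72,0,0,0,-1,0,0,0.84,0,0,0,-1,0,0,0.95,0,0,0,-1,0,0,1.06,0,0,0,-1,0,0,1.06,0,0,0,-1,0,0,1.06,0,0,0,-1])

```text
time_s: 7.75
tool_pos: [0.5164, 0.0017, 0.1602]
orientation: [-0.128, 0.992, -0.0, 0.001]
contact_force: [0.3, -0.9, 5.0]
grip_width: 0.603
grip_force: 61.5
```

```bash
python3 - <<'E'
from m import *
s=get_state();print(s["joint_positions"].round(3),s["tool_pos"],s["contact_force"],s["ft_torque"],s["grip_width"],s["grip_force"])
im=grab_frame("wrist");cv2.imwrite("pics/w4.png",im)
print(wproj(G,s));report(im,lambda p:wproj(p,s))
cv2.imwrite("pics/d4.png",cv2.resize(im[60:320,220:420],(600,780)[:2] if 0 else (460,600),interpolation=2))
E
```

```text
[ 0.004  0.256 -0.175  1.137 -0.    -0.253] [0.51639382 0.00174966 0.16016143] [ 0.3004418  -0.91120099  5.03055059] [-0.22148107 -0.0885821  -0.05532109] 0.602562864714777 61.538439989089966
[312.63925208 136.89283953]
green: [(-79, 4), (-76, 5), (-73, 5), (-70, 5), (-67, 4), (-63, 3), (-59, 5), (-57, 5)]
green mean -67.08333333333333 span -79.0 -55.0
dark [(np.int64(-70), np.int64(99)), (np.int64(-69), np.int64(86)), (np.int64(-68), np.int64(76)), (np.int64(-67), np.int64(66)), (np.int64(-66), np.int64(59)), (np.int64(-65), np.int64(57)), (np.int64(-64), np.int64(59)), (np.int64(-63), np.int64(65)), (np.int64(-62), np.int64(73)), (np.int64(-61), np.int64(87)), (np.int64(-59), np.int64(102)), (np.int64(132), np.int64(110))] median 138.7037037037037
```

View pics/d4.png

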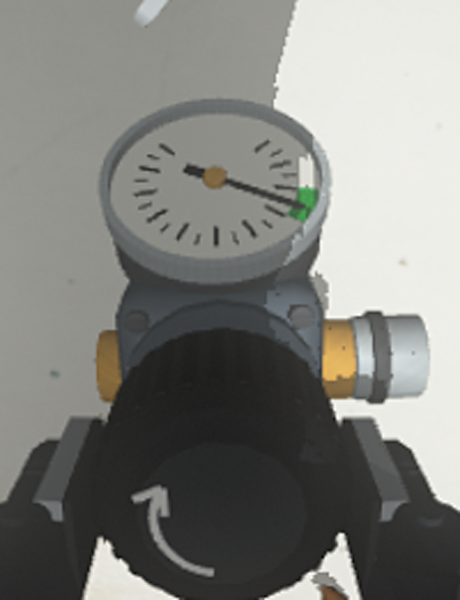

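The needle is inside the green band, about 2° past its middle. Now a gentle test lift in small steps.

arm_command(steps=[0,0,0,0,0,-0.5,-1,0,0,0,0,0,-1,-1,0,0,0,0,0,-1,-1])

```text
time_s: 8.18
tool_pos: [0.5163, 0.0018, 0.1604]
orientation: [-0.128, 0.992, -0.0, 0.001]
contact_force: [4.6, -1.1, -0.5]
grip_width: 0.602
grip_force: 62.6
```

arm_command(steps=[0,0,0,0,0,-0.5,-1,0,0,0,0,0,-1,-1,0,0,0,0,0,-1,-1])

```text
time_s: 8.55
tool_pos: [0.5162, 0.0018, 0.1614]
orientation: [-0.128, 0.992, -0.0, 0.001]
contact_force: [5.5, -1.7, -1.2]
grip_width: 0.605
grip_force: 62.6
```

arm_command(steps=[0,0,0,0,0,-0.5,-1,0,0,0,0,0,-0.5,-1])

```text
time_s: 8.8
tool_pos: [0.5162, 0.0018, 0.1619]
orientation: [-0.128, 0.992, -0.0, 0.001]
contact_force: [6.3, -2.3, -0.8]
grip_width: 0.599
grip_force: 62.6
```

arm_command(steps=[0,0,0,0,0,-0.5,-1,0,0,0,0,0,-0.5,-1])

```text
time_s: 9.05
tool_pos: [0.5162, 0.0018, 0.1623]
orientation: [-0.128, 0.992, -0.0, 0.0]
contact_force: [5.8, -2.4, -1.5]
grip_width: 0.603
grip_force: 62.9
```

arm_command(steps=[0,0,0,0,0,-0.5,-1,0,0,0,0,0,-0.5,-1])

```text
time_s: 9.3
tool_pos: [0.5162, 0.0018, 0.1625]
orientation: [-0.128, 0.992, -0.0, 0.0]
contact_force: [6.9, -1.4, -5.2]
grip_width: 0.602
grip_force: 63.7
```

arm_command(steps=[0,0,0,0,0,-0.5,-1,0,0,0,0,0,-0.5,-1])

```text
time_s: 9.55
tool_pos: [0.5162, 0.0018, 0.1627]
orientation: [-0.128, 0.992, -0.0, 0.0]
contact_force: [7.3, -2.2, -7.4]
grip_width: 0.603
grip_force: 64.3
```

Blocked at 2 mm lift with light force, so the stiffness is about 7 N/mm. Probing: lower, ease counter-clockwise 0.02, raise to a light pull, and repeat.

arm_command(steps=[0,0,0,-0.5,0,2,-1,0,0,-0.02,-0.8,0,2,-1,0,0,-0.02,-0.8,0,0.5,-1,0,0,-0.02,-0.8,0,-0.5,-1,0,0,-0.02,-0.8,0,-0.5,-1])

```text
time_s: 10.18
tool_pos: [0.5162, 0.0018, 0.1629]
orientation: [-0.139, 0.99, -0.0, -0.001]
contact_force: [7.1, -4.4, -10.4]
grip_width: 0.603
grip_force: 65.3
```

arm_command(steps=[0,0,0,0,0,2.5,-1,0,0,-0.02,0,0,2.5,-1,0,0,-0.02,0,0,1,-1,0,0,-0.02,0,0,0,-1,0,0,-0.02,0,0,0,-1])

```text
time_s: 10.8
tool_pos: [0.5162, 0.0018, 0.1629]
orientation: [-0.148, 0.989, -0.0, -0.001]
contact_force: [8.0, -3.2, -10.6]
grip_width: 0.6
grip_force: 65.3
```

arm_command(steps=[0,0,0,0,0,2.5,-1,0,0,-0.02,0,0,2.5,-1,0,0,-0.02,0,0,1,-1,0,0,-0.02,0,0,0,-1,0,0,-0.02,0,0,0,-1])

```text
time_s: 11.42
tool_pos: [0.5162, 0.0018, 0.1629]
orientation: [-0.158, 0.987, -0.0, -0.001]
contact_force: [6.7, -4.9, -10.0]
grip_width: 0.597
grip_force: 65.3
```

arm_command(steps=[0,0,0,0,0,2.5,-1,0,0,-0.02,0,0,2.5,-1,0,0,-0.02,0,0,1,-1,0,0,-0.02,0,0,0,-1,0,0,-0.02,0,0,0,-1])

```text
time_s: 12.05
tool_pos: [0.5162, 0.0018, 0.1629]
orientation: [-0.168, 0.986, -0.0, -0.001]
contact_force: [7.7, -4.3, -10.4]
grip_width: 0.6
grip_force: 65.3
```

arm_command(steps=[0,0,0,0,0,2.5,-1,0,0,-0.02,0,0,2.5,-1,0,0,-0.02,0,0,1,-1,0,0,-0.02,0,0,0,-1,0,0,-0.02,0,0,0,-1])

```text
time_s: 12.68
tool_pos: [0.5162, 0.0018, 0.1629]
orientation: [-0.178, 0.984, -0.0, -0.001]
contact_force: [5.9, -4.2, -10.5]
grip_width: 0.6
grip_force: 65.4
```

arm_command(steps=[0,0,0,0,0,2.5,-1,0,0,-0.02,0,0,2.5,-1,0,0,-0.02,0,0,1,-1,0,0,-0.02,0,0,0,-1,0,0,-0.02,0,0,0,-1])

```text
time_s: 13.3
tool_pos: [0.5162, 0.0018, 0.163]
orientation: [-0.188, 0.982, -0.0, -0.001]
contact_force: [6.6, -4.1, -9.3]
grip_width: 0.599
grip_force: 65.5
```

arm_command(steps=[0,0,0,0,0,2.5,-1,0,0,-0.02,0,0,2.5,-1,0,0,-0.02,0,0,1,-1,0,0,-0.02,0,0,0,-1,0,0,-0.02,0,0,0,-1])

```text
time_s: 13.92
tool_pos: [0.5162, 0.0018, 0.1631]
orientation: [-0.198, 0.98, -0.0, -0.0]
contact_force: [5.4, -4.8, -8.2]
grip_width: 0.599
grip_force: 65.6
```

arm_command(steps=[0,0,0,0,0,2.5,-1,0,0,-0.02,0,0,2.5,-1,0,0,-0.02,0,0,1,-1,0,0,-0.02,0,0,0,-1,0,0,-0.02,0,0,0,-1])

```text
time_s: 14.55
tool_pos: [0.5163, 0.0018, 0.1634]
orientation: [-0.207, 0.978, -0.0, -0.0]
contact_force: [4.9, -4.3, -4.6]
grip_width: 0.603
grip_force: 65.7
```

arm_command(steps=[0,0,0,0,0,2.5,-1,0,0,-0.02,0,0,2.5,-1,0,0,-0.02,0,0,1,-1,0,0,-0.02,0,0,0,-1,0,0,-0.02,0,0,0,-1])

```text
time_s: 15.18
tool_pos: [0.5163, 0.0018, 0.1635]
orientation: [-0.217, 0.976, -0.0, -0.0]
contact_force: [4.5, -4.0, -2.2]
grip_width: 0.6
grip_force: 66.0
```

arm_command(steps=[0,0,0,0,0,2.5,-1,0,0,-0.02,0,0,2.5,-1,0,0,-0.02,0,0,1,-1,0,0,-0.02,0,0,0,-1,0,0,-0.02,0,0,0,-1])

```text
time_s: 15.8
tool_pos: [0.5163, 0.0018, 0.1635]
orientation: [-0.227, 0.974, -0.0, -0.0]
contact_force: [4.3, -4.9, -2.9]
grip_width: 0.601
grip_force: 66.0
```

The pull force dropped to 2–3 N and the tool rose, so the keys are probably in a gap. Pulling a little further.

arm_command(steps=[0,0,0,0,0,-0.5,-1,0,0,0,0,0,-0.5,-1])

```text
time_s: 16.05
tool_pos: [0.5163, 0.0018, 0.1638]
orientation: [-0.227, 0.974, -0.0, -0.0]
contact_force: [4.5, -4.6, -4.9]
grip_width: 0.603
grip_force: 65.9
```

arm_command(steps=[0,0,0,0,0,-0.5,-1,0,0,0,0,0,-0.5,-1])

```text
time_s: 16.3
tool_pos: [0.5163, 0.0018, 0.1645]
orientation: [-0.227, 0.974, -0.0, -0.0]
contact_force: [4.5, -4.4, -2.9]
grip_width: 0.598
grip_force: 66.0
```

arm_command(steps=[0,0,0,0,0,-0.5,-1,0,0,0,0,0,-0.5,-1])

```text
time_s: 16.55
tool_pos: [0.5163, 0.0018, 0.1651]
orientation: [-0.227, 0.974, -0.0, -0.0]
contact_force: [3.8, -3.8, -1.5]
grip_width: 0.6
grip_force: 66.1
```

arm_command(steps=[0,0,0,0,0,-0.5,-1,0,0,0,0,0,-0.5,-1])

```text
time_s: 16.8
tool_pos: [0.5163, 0.0018, 0.1656]
orientation: [-0.227, 0.974, -0.0, -0.0]
contact_force: [3.8, -4.0, -3.1]
grip_width: 0.604
grip_force: 66.0
```

```bash
python3 - <<'E'
from m import *
s=get_state();print(s["joint_positions"].round(3),s["tool_pos"],s["contact_force"],s["ft_torque"])
im=grab_frame("wrist");cv2.imwrite("pics/w5.png",im)
print(wproj(G,s));report(im,lambda p:wproj(p,s))
E
```

```text
[ 4.000e-03  2.550e-01 -1.630e-01  1.153e+00 -1.000e-03 -4.540e-01] [0.51630254 0.00181658 0.16556971] [ 3.84761034 -4.01136023 -3.12312208] [-0.97940016 -0.89097958  0.00735737]
[329.43929884 137.32037477]
green: [(-79, 5), (-76, 5), (-73, 5), (-68, 4), (-65, 5), (-62, 5), (-59, 5), (-56, 5)]
green mean -66.69565217391305 span -79.0 -55.0
dark [(np.int64(-77), np.int64(98)), (np.int64(-76), np.int64(89)), (np.int64(-75), np.int64(79)), (np.int64(-74), np.int64(70)), (np.int64(-73), np.int64(64)), (np.int64(-72), np.int64(62)), (np.int64(-71), np.int64(61)), (np.int64(-70), np.int64(63)), (np.int64(-69), np.int64(69)), (np.int64(-68), np.int64(79)), (np.int64(-67), np.int64(92)), (np.int64(-66), np.int64(105))] median 138.88888888888889
```

arm_command(steps=[0,0,0,0,0,-0.5,-1,0,0,0,0,0,-0.5,-1])

```text
time_s: 17.1
tool_pos: [0.5163, 0.0018, 0.1661]
orientation: [-0.227, 0.974, -0.0, -0.0]
contact_force: [2.1, -4.8, -2.4]
grip_width: 0.595
grip_force: 66.0
```

arm_command(steps=[0,0,0,0,0,-0.5,-1,0,0,0,0,0,-0.5,-1])

```text
time_s: 17.35
tool_pos: [0.5163, 0.0018, 0.1668]
orientation: [-0.227, 0.974, -0.0, -0.0]
contact_force: [3.9, -4.2, -0.6]
grip_width: 0.6
grip_force: 66.1
```

arm_command(steps=[0,0,0,0,0,-0.5,-1,0,0,0,0,0,-0.5,-1])

```text
time_s: 17.6
tool_pos: [0.5163, 0.0018, 0.1673]
orientation: [-0.227, 0.974, -0.0, -0.0]
contact_force: [4.0, -4.1, -0.1]
grip_width: 0.602
grip_force: 66.1
```

```bash
python3 - <<'E'
from m import *
a=grab_frame("scene");b=grab_frame("side")
z1=cv2.resize(a[140:240,220:320],(400,400),interpolation=2);z2=cv2.resize(b[165:265,280:380],(400,400),interpolation=2)
cv2.imwrite("pics/z2.png",np.hstack([z1,z2]))
E
```

```text
(no output)
```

View pics/z2.png

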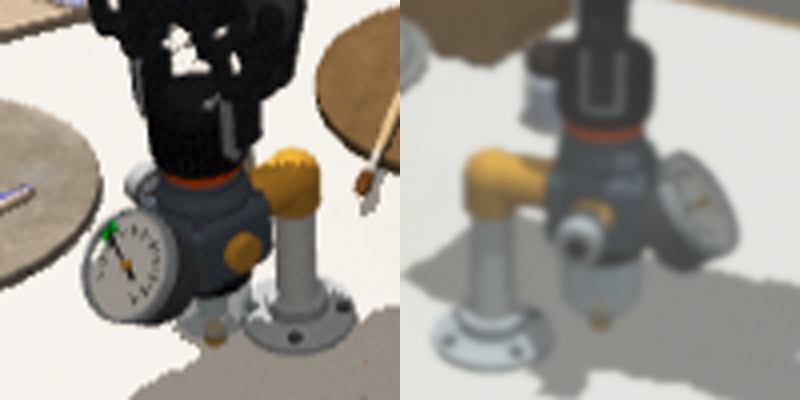

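Orange ring shows under the knob in both views (scene y≈181, side y≈133) with the needle in the green. A last gentle pull to the stop.

arm_command(steps=[0,0,0,0,0,-0.5,-1,0,0,0,0,0,-0.5,-1])

```text
time_s: 17.95
tool_pos: [0.5163, 0.0018, 0.1678]
orientation: [-0.227, 0.974, -0.0, -0.0]
contact_force: [3.5, -4.8, -1.2]
grip_width: 0.596
grip_force: 66.1
```

arm_command(steps=[0,0,0,0,0,-0.5,-1,0,0,0,0,0,-0.5,-1,0,0,0,0,0,-0.5,-1])

```text
time_s: 18.32
tool_pos: [0.5163, 0.0018, 0.1683]
orientation: [-0.227, 0.974, -0.0, -0.0]
contact_force: [2.9, -4.2, -0.1]
grip_width: 0.596
grip_force: 66.1
```

arm_command(steps=[0,0,0,0,0,-0.3,-1,0,0,0,0,0,-0.3,0.4,0,0,0,0,0,-0.3,0.7,0,0,0,0,0,-0.3,1,0,0,0,0,0,-0.3,1,0,0,0,0,0,-0.3,1,0,0,0,0,0,-0.3,1])

```text
time_s: 19.2
tool_pos: [0.5163, 0.0022, 0.1686]
orientation: [-0.227, 0.974, 0.0, -0.0]
contact_force: [0.2, -0.2, -0.6]
grip_width: 0.995
grip_force: 0.0
```

arm_command(steps=[0,0,0,0,0,-10,1,0,0,0,0,0,-30,1,0,0,0,0,0,-60,1,0,0,0,0,0,-100,1,0,0,0,0,0,-120,1,0,0,0,0,0,-120,1,0,0,0,0,0,-120,1])

```text
time_s: 20.08
tool_pos: [0.516, 0.0021, 0.2879]
orientation: [-0.227, 0.974, 0.0, -0.0]
contact_force: [0.2, -0.5, 0.1]
grip_width: 1.001
grip_force: 0.0
```

```bash
python3 - <<'E'
from m import *
s=get_state();print(s["tool_pos"],s["contact_force"],s["dq"].round(3))
im=grab_frame("wrist");report(im,lambda p:wproj(p,s))
a=grab_frame("scene");b=grab_frame("side")
z1=cv2.resize(a[140:240,220:320],(400,400),interpolation=2);z2=cv2.resize(b[165:265,280:380],(400,400),interpolation=2)
cv2.imwrite("pics/z3.png",np.hstack([z1,z2]))
E
```

```text
[0.51601709 0.00208479 0.28791851] [ 0.20141754 -0.52808941  0.11036925] [ 0.001  0.007 -0.013 -0.001 -0.001  0.   ]
green: [(-80, 4), (-77, 6), (-74, 5), (-71, 3), (-68, 5), (-65, 6), (-62, 4), (-59, 4), (-56, 4)]
green mean -67.5 span -80.0 -55.0
dark [(np.int64(-78), np.int64(94)), (np.int64(-77), np.int64(86)), (np.int64(-76), np.int64(79)), (np.int64(-75), np.int64(74)), (np.int64(-74), np.int64(70)), (np.int64(-73), np.int64(70)), (np.int64(-72), np.int64(73)), (np.int64(-71), np.int64(78)), (np.int64(-70), np.int64(85)), (np.int64(-69), np.int64(93)), (np.int64(-68), np.int64(102)), (np.int64(133), np.int64(103))] median 122.14814814814815
```

View pics/z3.png

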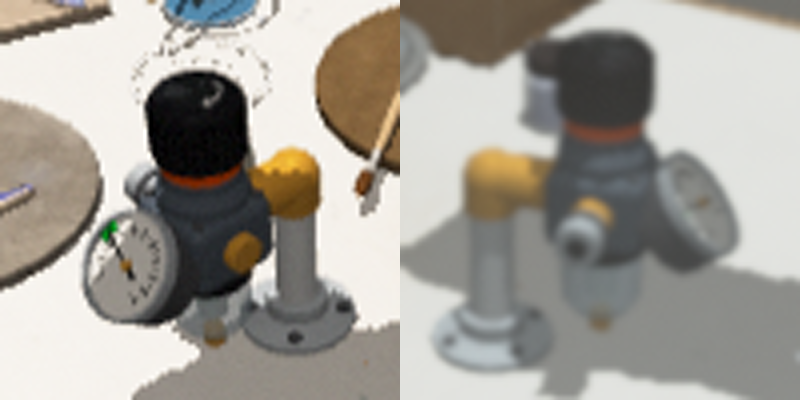

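The knob stays out with the orange ring visible. The needle is about 6° from the band's middle (limit 12.6°), and the gripper is clear.

```bash
python3 -c "
from plant import *
print(job_done())"
```

```text
the job is handed in; nothing more can be done
None
```

The air is set and the job is handed in: the knob stayed locked out after release with its orange ring showing, the needle is in the green band about 6° from its middle (limit about 12.6°), and the arm never went near the timer or the jar; no verdict came back from the judging.

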